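# Open the gouge chest's dial padlock by feel and hold it up

### The job

The padlock on the carving-tool chest opens by feel: turn its dial clockwise, click by click, until it drops into the open notch and the shackle springs out a little by itself. Then pull the shackle fully out, take the lock by its body, lift it off the hasp and finish holding it up in the gripper, dial upward and about level, at least 10 cm above the hasp plate, shackle still open and clear of the hasp and the chest. Leave the things on the chest lid where they are.

Things in the scene. Friction and masses are not known exactly. Their poses are not given: they have to be found in the camera images.
- chest: Low wooden tool chest standing fixed on the bench: lid 290 x 470 mm, lid top 80 mm above the bench. Origin at the centre of its underside, z up; x runs from its front (robot side) to its back.
- hasp: Fixed dark steel hasp plate on the chest lid, 150 x 100 mm, 4 mm thick, axes as the lock's at the start; origin on the lid (80 mm above the bench) under the lock's centre. Lips 8 mm high above the plate hold the lock's body with about 1.5 mm play: one behind it and four at its sides, centred at x = +-26 mm, each 16 mm long, 5 mm thick, so the sides are free from x = -18 to +18 mm.
- seat (a point): Point on top of the hasp plate (84 mm above the bench) under the lock's centre: where the lock's origin lies at the start.
- nose_tip (a point): Top front end of the hasp's keeper, an upside-down L that rises inside the shackle: post 10 x 10 mm, 37.5 to 47.5 mm from the lock's centre along -x, and a nose 10 mm wide reaching forward over the shackle's bend to 84 mm. The nose's underside is 26 mm, its top 36 mm above the plate. It traps the shackle until this is pulled out 20 mm or more.
- lock: Brass padlock lying flat and loose on the hasp plate, in all about 0.36 to 0.53 kg. Body 72 (x) x 60 (y) x 32 mm (z). Origin at the centre of the body's underside, z up out of the dial's face, -x the way the shackle points (roughly to the robot). Its sides (y = +-30 mm) can be gripped from above, fingertips 10 mm over the plate.
- dial_top (a point): Centre of the top of the black fluted dial: a round knob 40 mm across, 20 mm high, on the lock's top face (2 mm gap under it), its top 54 mm above the lock's underside, axis the lock's z. It clicks every 30 degrees (under 0.2 N m) and stays at its click when let go. At the start the open notch lies 40 to 160 degrees away, clockwise from above. At the notch the dial locks, give or take 10 degrees.
- shackle (a joint): How far the steel shackle has slid out of the body along the lock's -x (m). Locked: -0.001 to 0.003, moving 1 to 2 mm at each click. It springs to about 0.011 by itself when the dial reaches the open notch. Fully out, at its stop: 0.026. From 0.011 on it is pulled with under 5 N and stays where it is left; the body bears on the keeper post meanwhile.
- shackle_bend (a point): Middle of the cross bar (bend) of the U shackle, bar 9 mm thick, at the bar's centre: when closed 70.5 mm from the lock's origin along -x, 17 mm above the lock's underside. Two legs run from it along x into the body at y = +-19.5 mm: 48 mm over their outsides, keeper between them. To pull, grip both legs across their outsides from above.
- sanding_block: Bystander: dark wood sanding block 100 x 45 x 36 mm lying on the lid.
- grinding_ring: Bystander: reddish abrasive ring, 56 mm outside, 12 mm high, lying on the lid.
- glue_jar: Bystander: jar 52 mm in diameter, 65 mm tall, standing on the lid.
Mind the look-alikes: they are no part of the job. There is more than one size of the lock; the job needs the middle-sized.

How it is judged (in metres and radians):
On the way, in this order (a step that is already met when the one before it is completed fails the run):
1. the dial is in the open notch: the shackle has sprung out while the lock still lies on the hasp (value of joint shackle above 0.007 m and distance between lock and seat below 0.012 m), for 0.2 s.
2. the shackle is pulled fully out while the lock still lies on the hasp (value of joint shackle above 0.021 m and distance between lock and seat below 0.012 m), for 0.2 s.
At the end, for the whole second after the job is handed in: The gripper still holds the lock, at rest, its underside more than 100 mm above the hasp plate, within 20 degrees of level with the dial up, shackle more than 19 mm out, touching neither hasp nor chest (value of joint shackle above 0.019 m and z of lock in the frame of seat above 0.1 m and angle between lock's own z axis and vertical below 0.35 rad and contact force between the fingers and lock above 3 N and linear speed of lock below 0.03 m/s and not (contact force between lock and hasp above 0.1 N) and not (contact force between lock and chest above 0.1 N)); the arm keeps its last pose, push and grip.
It fails at once if a thing on the lid is pushed more than 30 mm (distance of any of sanding_block, grinding_ring, glue_jar from where it was at the start of the episode above 0.03 m).
It also fails if it takes over 61 s, if anything falls off the work surface, if the arm or the gripper's body presses on something with over 40 N, if the wrist force passes 120 N, or if a joint passes its speed limit or range.

### The arm

A 6-joint arm with a two-finger parallel gripper is mounted at the origin on the work surface. World frame = base frame: x ahead of the robot, y to its left, z up, the work surface at z = 0. Lengths are in m, angles in degrees, forces in N, time in s.
With the tool pointing down it reaches from about 0.275 to 0.775 m from the base axis. Payload 14.6 kg.
Tool frame: the origin (TCP) lies midway between the tips of the shut fingers; the grasp point (between the pads) lies 19 mm behind it; x points along the fingers, z is the direction in which the jaws open and shut, and the axes are right-handed (so a half turn about x gives the same grasp; the last joint's range is limited). The gripper opens to 85 mm and grips with 20 to 120 N. Pads are 22 mm wide; open, the fingers measure 114 mm over their backs; the gripper's body (76 mm by 85 mm) begins 54 mm behind the grasp point. The pads swing forward as they close: fully open they stand 13 mm farther back than shut.
Start: joints at [64.67, 15.075, -2.767, 72.158, 0, 81.102], TCP at [0.149, 0.504, 0.231] pointing down, gripper open.
Joint ranges: [-151.79, 151.79], [-50.71, 97.33], [-67.44, 78.34], [-121.81, 120.89], [-77.56, 73.72], [-180, 180]. Speed limits (degrees/s): [108.29, 108.29, 147.25, 159.86, 180, 180].

### API

Orientations are given as [roll, pitch, yaw] about the fixed x, y, z axes, in that order (R = Rz(yaw) Ry(pitch) Rx(roll)).
In Python, from rig import env, vision gives the robot as it stands.
- The arm moves only by the tool apply_moves, never from a script. Its argument "rows" is a list of rows, each an object of numbers: "dx", "dy", "dz": the shift along the tool's x, y, z in m; "rx", "ry", "rz": the turn, a rotation vector about the tool's x, y, z in rad. A call has 1 to 20 rows; each row shifts and turns the commanded pose from where the row before left it, along the tool's axes as they then stand; what a row does not reach is not made up. A row lasts 1/8 s, in which the tool goes at most 62.5 mm and 10.7 degrees, less where a joint would pass 70% of its speed; a pose out of reach is approached as far as the arm can. A call with a gripper value outside its range is refused whole. "jaw" is the gripper's target within -1 to 1 (shut at 1, half-way at 0, fully open at -1), set as the call begins (left out, the last holds). The fingers move at their own pace and stop on an object; "force" is the grip in N (left out, the last holds). Time passes only in rows, so rows that do not move let the fingers close. It gives the time, the measured TCP pose, the force and the opening at its end, in the units of the state.
- env.get_state(): the state, without advancing time (a new reading comes with each control period).
- vision.camera(name): name is "scene" or "top" or "wrist"; returns the picture (480x640x3 uint8, blue, green, red); there is no depth.
- vision.camera_info(name): a dict with "fx", "fy", "cx", "cy" (pixels), "R" (3x3) and "t" (3): a world point X has camera coordinates R X + t; the wrist camera has in their place "T_tool_cam" (4x4, takes a point from camera to tool coordinates, whose origin is the TCP and whose axes are the tool frame's). Camera axes: x right, y down, z forward; pixel columns grow to the right and rows downward; lengths in m; the calibration is good to about 2 mm. The wrist camera is an equidistant fisheye: a pixel r from the principal point sees the ray r / f radians off the axis. A picture is of the moment at which its call begins: read the wrist's pose just before it. camera_info takes no time and is no camera call.
- env.hand_in(): hands the job in, once; it reports no verdict.
The state is a dict: "time_s": time; "q": joint angles; "qd": joint speeds; "effort": joint torques, N m; "eef_pos": TCP position; "eef_rot": TCP orientation; "force": force on the tool from outside, world axes, zero at the start; "torque": the same for the moment, N m; "gripper_width": finger opening in m.
Only numpy, scipy, OpenCV 4.12 (cv2) and the standard library are available. Lean on these libraries where they do the work, as an engineer would, in place of code of your own. Each camera call takes 0.05 s, during which the arm holds its last target. There are 200 camera calls.

## Working session

There is one attempt and no reset: what is moved stays moved. The work goes in short steps, Python scripts to look and compute and a tool call to move; the robot and the scene stay as the last step left them, time stands still between calls to the robot, and variables do not carry over. Pictures are saved under pics/ and viewed, about 8 in all and at most 12, crops included, and the job is handed in when it is done.

Besides the shell and the picture viewer there is one more tool, called after "Request:" as a command line: name --argument value ..., lists and objects as JSON in quotes. apply_moves: Moves the arm, as the interface text tells. Its arguments: {"type":"object","properties":{"rows":{"type":"array","items":{"type":"object","properties":{"dx":{"type":"number"},"dy":{"type":"number"},"dz":{"type":"number"},"rx":{"type":"number"},"ry":{"type":"number"},"rz":{"type":"number"}}}},"jaw":{"type":"number"},"force":{"type":"number"}},"required":["rows"]}

```bash
mkdir -p pics; ls; python3 - <<'E'
from rig import env,vision
import cv2,numpy as np
print(env.get_state())
for n in("scene","top","wrist"):
    im=vision.camera(n);cv2.imwrite(f"pics/{n}0.png",im)
    print(n,vision.camera_info(n))
E
```

```text
pics
{'time_s': 0.0, 'q': array([ 6.46708467e+01,  1.51001127e+01, -2.80334252e+00,  7.21568432e+01,
       -1.76170236e-04,  8.11003018e+01]), 'qd': array([-0.05182105,  0.09501435,  0.0100682 , -0.01687485, -0.05388606,
       -0.01594444]), 'effort': array([-2.47622331e-03, -6.37609291e+01,  3.84585643e+01,  1.31758663e-02,
       -1.32161576e-04,  1.59058294e-05]), 'eef_pos': array([0.14839679, 0.50332122, 0.23081621]), 'eef_rot': array([ 171.26769879,   89.93970129, -115.16175626]), 'force': array([0.5653879 , 0.69478198, 0.01436546]), 'torque': array([-0.05306563, -0.03197128,  0.02791962]), 'gripper_width': 0.08553791095051812}
scene {'fx': 582.4253183446059, 'fy': 582.4253183446059, 'cx': 316.26280888509973, 'cy': 240.18995384934976, 'R': array([[ 0.19353465,  0.98099427,  0.01394952],
       [ 0.81372571, -0.15255975, -0.56087074],
       [-0.54808285,  0.11989901, -0.82778585]]), 't': array([-0.09126933, -0.38853667,  1.65870669])}
top {'fx': 453.35375415984623, 'fy': 453.35375415984623, 'cx': 313.1448403800232, 'cy': 233.64090701277715, 'R': array([[ 0.01259801, -0.99987776,  0.00926007],
       [-0.99502181, -0.01345133, -0.09874544],
       [ 0.09885793, -0.00796998, -0.99506964]]), 't': array([-0.00472637,  0.55687056,  0.93769575])}
wrist {'fx': 371.64829954431775, 'fy': 371.64829954431775, 'cx': 324.8590493581237, 'cy': 238.98585793311094, 'T_tool_cam': array([[ 6.51995221e-04, -2.81190568e-01,  9.59651728e-01,
        -1.42796312e-01],
       [ 3.63453964e-04, -9.59651802e-01, -2.81190837e-01,
         7.09593959e-02],
       [ 9.99999721e-01,  5.32124307e-04, -5.23488562e-04,
        -4.60512260e-04],
       [ 0.00000000e+00,  0.00000000e+00,  0.00000000e+00,
         1.00000000e+00]])}
```

View pics/top0.png

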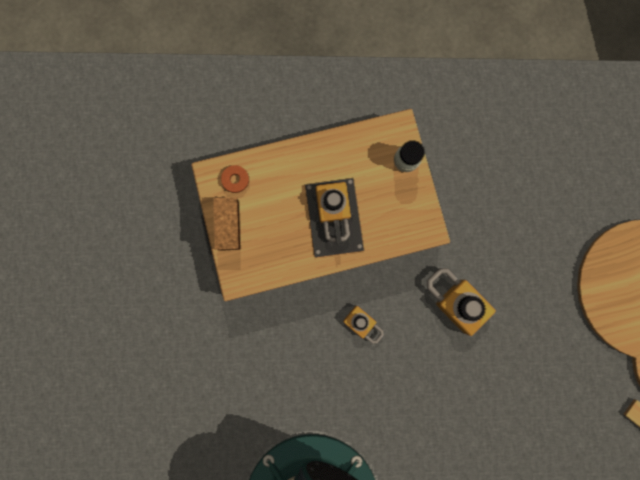

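View pics/scene0.png

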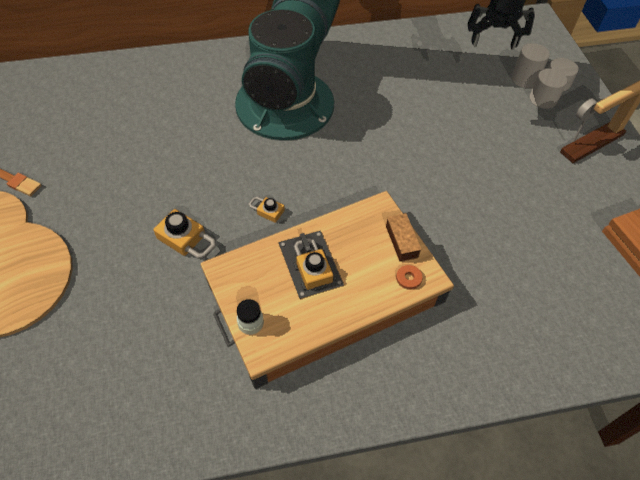

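Three padlocks in the top view: on the hasp (334,203), a small one on the bench (362,322), a large one on the bench (467,307). The one lying on the dark hasp plate is the middle-sized one; I measure and confirm it in a crop.

```bash
cat > h.py <<'E'
from rig import env,vision
import cv2,numpy as np
from scipy.spatial.transform import Rotation as Ro
def ray(n,uv,st=None):
    c=vision.camera_info(n); d=np.array([(uv[0]-c['cx'])/c['fx'],(uv[1]-c['cy'])/c['fy'],1.])
    if n!='wrist': return -c['R'].T@c['t'], c['R'].T@d
    r=np.hypot(*d[:2]); d=np.array([*(d[:2]/max(r,1e-9)*np.sin(r)),np.cos(r)])
    T=c['T_tool_cam']; Rt=Ro.from_euler('xyz',st['eef_rot'],degrees=True).as_matrix()
    return st['eef_pos']+Rt@T[:3,3], Rt@T[:3,:3]@d
def onz(n,uv,z,st=None):
    o,d=ray(n,uv,st); return o+d*(z-o[2])/d[2]
def wproj(P,st):
    c=vision.camera_info('wrist');T=c['T_tool_cam'];Rt=Ro.from_euler('xyz',st['eef_rot'],degrees=True).as_matrix()
    p=T[:3,:3].T@(Rt.T@(np.array(P)-st['eef_pos'])-T[:3,3]); a=np.arctan2(np.hypot(*p[:2]),p[2]); u=p[:2]/np.hypot(*p[:2])*a*c['fx']
    return u+[c['cx'],c['cy']]
def toolaxes(st): return Ro.from_euler('xyz',st['eef_rot'],degrees=True).as_matrix()
E
python3 - <<'E'
from h import *
im=cv2.imread('pics/top0.png')
hsv=cv2.cvtColor(im,cv2.COLOR_BGR2HSV)
print(hsv[215,334],hsv[215,290],hsv[240,350], hsv[200,334])
# plate: dark in ROI
roi=np.zeros(im.shape[:2],np.uint8); roi[175:260,300:370]=1
m=((hsv[...,2]<75)&(roi>0)).astype(np.uint8)
pl=np.ones_like(m)*0
wood=((hsv[...,1]>90)&(hsv[...,2]>90)).astype(np.uint8)
yel=((hsv[...,0]>15)&(hsv[...,1]>200)&(hsv[...,2]>120)&(roi>0)).astype(np.uint8)
for nm,k in(('dark',m),('yel',yel)):
    cs=sorted(cv2.findContours(k,0,2)[0],key=cv2.contourArea)[-1]
    r=cv2.minAreaRect(cv2.convexHull(cs));b=cv2.boxPoints(r)
    z=.084 if nm=='dark' else .116
    P=np.array([onz('top',q,z)[:2] for q in b]);print(nm,r,'\n',P.round(4),P.mean(0),[np.linalg.norm(P[i]-P[i-1]).round(4) for i in range(4)],[np.degrees(np.arctan2(*(P[i]-P[i-1])[::-1])).round(1) for i in range(4)])
for uv in((193,162),(411,110),(449,242),(225,299)): print('lid',onz('top',uv,.08).round(3))
print('dial',onz('top',(334,200),.138).round(4))
print(toolaxes(env.get_state()).round(3))
c=cv2.resize(im[165:265,290:380],None,fx=6,fy=6,interpolation=cv2.INTER_CUBIC);cv2.imwrite('pics/c1.png',c)
E
```

```text
[ 17 178 165] [ 16 142 171] [20 41 56] [ 17  48 134]
dark ((333.3199462890625, 217.239990234375), (72.4077377319336, 48.36610412597656), 81.8698959350586) 
 [[ 6.504e-01  2.220e-02]
 [ 6.659e-01 -7.470e-02]
 [ 5.204e-01 -9.580e-02]
 [ 5.055e-01 -3.000e-04]] [ 0.5855637  -0.03715486] [np.float64(0.1466), np.float64(0.0982), np.float64(0.147), np.float64(0.0967)] [np.float64(8.8), np.float64(-80.9), np.float64(-171.8), np.float64(98.9)]Traceback (most recent call last):
  File "<stdin>", line 12, in <module>
IndexError: list index out of range
```

```bash
python3 - <<'E'
from h import *
im=cv2.imread('pics/top0.png')
hsv=cv2.cvtColor(im,cv2.COLOR_BGR2HSV)
roi=np.zeros(im.shape[:2],np.uint8); roi[178:226,312:356]=1
yel=((hsv[...,1]>165)&(hsv[...,2]>110)&(roi>0)).astype(np.uint8)
cs=sorted(cv2.findContours(yel,0,2)[0],key=cv2.contourArea)[-1]
r=cv2.minAreaRect(cv2.convexHull(cs));b=cv2.boxPoints(r)
P=np.array([onz('top',q,.116)[:2] for q in b]);print(r,'\n',P.round(4),P.mean(0),[np.linalg.norm(P[i]-P[i-1]).round(4) for i in range(4)],[np.degrees(np.arctan2(*(P[i]-P[i-1])[::-1])).round(1) for i in range(4)])
L=[onz('top',uv,.08) for uv in((193,162),(411,110),(449,242),(225,299))]
print(np.round(L,3),[np.degrees(np.arctan2(*(L[i]-L[i-1])[1::-1])).round(1) for i in range(4)])
print('dial',onz('top',(334,200),.138).round(4))
print(toolaxes(env.get_state()).round(3))
c=cv2.resize(im[165:265,290:380],None,fx=6,fy=6,interpolation=cv2.INTER_CUBIC);cv2.imwrite('pics/c1.png',c)
E
```

```text
((334.38922119140625, 212.1275177001953), (14.361767768859863, 29.30973243713379), 81.57302856445312) 
 [[ 0.6    -0.0072]
 [ 0.6092 -0.0635]
 [ 0.5814 -0.0678]
 [ 0.5722 -0.0116]] [ 0.59069079 -0.03751613] [np.float64(0.0281), np.float64(0.0571), np.float64(0.0282), np.float64(0.057)] [np.float64(9.0), np.float64(-80.7), np.float64(-171.4), np.float64(99.3)]
[[ 0.695  0.25   0.08 ]
 [ 0.812 -0.197  0.08 ]
 [ 0.538 -0.271  0.08 ]
 [ 0.419  0.176  0.08 ]] [np.float64(15.0), np.float64(-75.3), np.float64(-164.8), np.float64(104.9)]
dial [ 0.6107 -0.0354  0.138 ]
[[-0.    -0.959  0.283]
 [-0.001  0.283  0.959]
 [-1.     0.    -0.001]]
```

View pics/c1.png

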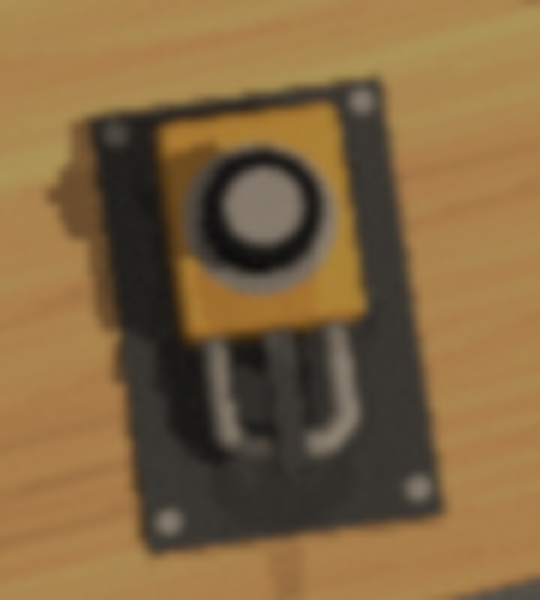

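The crop shows the middle-sized lock on the hasp, with the dial at crop pixel (263,208), i.e. top-view (333.8,199.7), and the shackle around the keeper. The lock's yaw is about 9°, and the dial sits at about (0.611, -0.035). I'm moving over it now.

Request:
apply_moves --rows '[{"dy": -0.0426,"dz": -0.0275},{"dy": -0.0426,"dz": -0.0275},{"dy": -0.0426,"dz": -0.0275},{"dy": -0.0426,"dz": -0.0275},{"dy": -0.0426,"dz": -0.0275},{"dy": -0.0426,"dz": -0.0275},{"dy": -0.0426,"dz": -0.0275},{"dy": -0.0426,"dz": -0.0275},{"dy": -0.0426,"dz": -0.0275},{"dy": -0.0426,"dz": -0.0275},{"dy": -0.0426,"dz": -0.0275},{"dy": -0.0426,"dz": -0.0275},{"dy": -0.0426,"dz": -0.0275},{"dy": -0.0426,"dz": -0.0275},{}]' --jaw -1 --force 40

```text
invalid input
```

Request:
apply_moves --rows '[{"rx": -0.17},{"rx": -0.17},{"rx": -0.17},{"rx": -0.17},{"rx": -0.17},{"rx": -0.17},{"rx": -0.17},{"rx": -0.17},{"rx": -0.17},{"rx": -0.17},{},{}]'

```text
invalid input
```

```bash
python3 - <<'E'
from h import *
import pickle
st=env.get_state();im=vision.camera('wrist');cv2.imwrite('pics/w1.png',im);pickle.dump(st,open('st1.pkl','wb'))
print({k:np.round(v,3) for k,v in st.items() if k!='effort'});print(toolaxes(st).round(3),wproj([.611,-.035,.138],st))
E
```

```text
{'time_s': np.float64(0.15), 'q': array([ 6.4671e+01,  1.5094e+01, -2.7950e+00,  7.2157e+01,  2.0000e-03,
        8.1100e+01]), 'qd': array([ 0.034, -0.002,  0.074,  0.003, -0.065, -0.04 ]), 'eef_pos': array([0.148, 0.503, 0.231]), 'eef_rot': array([ 168.928,   89.954, -117.501]), 'force': array([-0.567, -0.082,  0.824]), 'torque': array([-0.038, -0.019, -0.019]), 'gripper_width': np.float64(0.086)}
[[-0.    -0.959  0.283]
 [-0.001  0.283  0.959]
 [-1.     0.    -0.001]] [111.29754069 556.99904843]
```

View pics/w1.png

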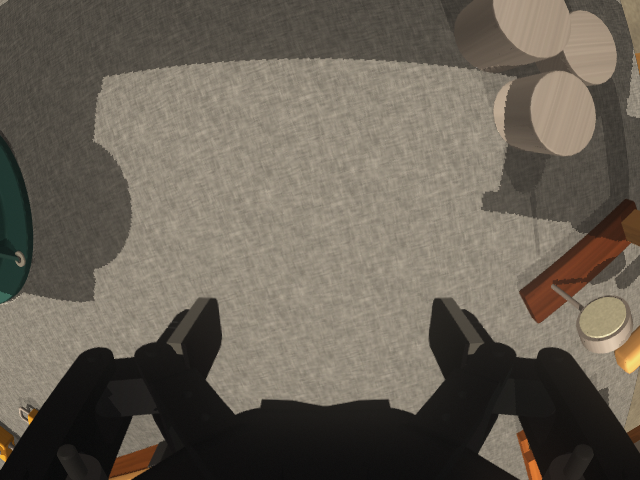

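The picture shows the wrist still over the bench because the move was refused, probably due to the empty rows. I'll retry with them filled in.

Request:
apply_moves --rows '[{"dy": -0.0426,"dz": -0.0275},{"dy": -0.0426,"dz": -0.0275},{"dy": -0.0426,"dz": -0.0275},{"dy": -0.0426,"dz": -0.0275},{"dy": -0.0426,"dz": -0.0275},{"dy": -0.0426,"dz": -0.0275},{"dy": -0.0426,"dz": -0.0275},{"dy": -0.0426,"dz": -0.0275},{"dy": -0.0426,"dz": -0.0275},{"dy": -0.0426,"dz": -0.0275},{"dy": -0.0426,"dz": -0.0275},{"dy": -0.0426,"dz": -0.0275},{"dy": -0.0426,"dz": -0.0275},{"dy": -0.0426,"dz": -0.0275},{"dx": 0}]' --jaw -1 --force 40

```text
invalid input
```

Request:
apply_moves --rows '[{"dx": 0,"dy": -0.0426,"dz": -0.0275,"rx": 0,"ry": 0,"rz": 0}]'

```text
time_s: 0.32
eef_pos: [0.181, 0.4659, 0.2308]
eef_rot: [121.1, 90.0, -165.1]
force: [1.2, -0.3, -1.2]
gripper_width: 0.0857
```

Request:
apply_moves --rows '[{"dx": 0,"dy": -0.0426,"dz": -0.0275,"rx": 0,"ry": 0,"rz": 0},{"dx": 0,"dy": -0.0426,"dz": -0.0275,"rx": 0,"ry": 0,"rz": 0},{"dx": 0,"dy": -0.0426,"dz": -0.0275,"rx": 0,"ry": 0,"rz": 0},{"dx": 0,"dy": -0.0426,"dz": -0.0275,"rx": 0,"ry": 0,"rz": 0},{"dx": 0,"dy": -0.0426,"dz": -0.0275,"rx": 0,"ry": 0,"rz": 0},{"dx": 0,"dy": -0.0426,"dz": -0.0275,"rx": 0,"ry": 0,"rz": 0},{"dx": 0,"dy": -0.0426,"dz": -0.0275,"rx": 0,"ry": 0,"rz": 0},{"dx": 0,"dy": -0.0426,"dz": -0.0275,"rx": 0,"ry": 0,"rz": 0},{"dx": 0,"dy": -0.0426,"dz": -0.0275,"rx": 0,"ry": 0,"rz": 0},{"dx": 0,"dy": -0.0426,"dz": -0.0275,"rx": 0,"ry": 0,"rz": 0},{"dx": 0,"dy": -0.0426,"dz": -0.0275,"rx": 0,"ry": 0,"rz": 0},{"dx": 0,"dy": -0.0426,"dz": -0.0275,"rx": 0,"ry": 0,"rz": 0},{"dx": 0,"dy": -0.0426,"dz": -0.0275,"rx": 0,"ry": 0,"rz": 0},{"dx": 0,"dy": 0,"dz": 0,"rx": 0,"ry": 0,"rz": 0}]' --jaw -1 --force 40

```text
time_s: 2.08
eef_pos: [0.6131, -0.0369, 0.23]
eef_rot: [110.7, 89.9, -175.9]
force: [-0.4, 0.2, -0.2]
gripper_width: 0.0853
```

Request:
apply_moves --rows '[{"dx": 0,"dy": 0,"dz": 0,"rx": -0.17,"ry": 0,"rz": 0},{"dx": 0,"dy": 0,"dz": 0,"rx": -0.17,"ry": 0,"rz": 0},{"dx": 0,"dy": 0,"dz": 0,"rx": -0.17,"ry": 0,"rz": 0},{"dx": 0,"dy": 0,"dz": 0,"rx": -0.17,"ry": 0,"rz": 0},{"dx": 0,"dy": 0,"dz": 0,"rx": -0.17,"ry": 0,"rz": 0},{"dx": 0,"dy": 0,"dz": 0,"rx": -0.17,"ry": 0,"rz": 0},{"dx": 0,"dy": 0,"dz": 0,"rx": -0.17,"ry": 0,"rz": 0},{"dx": 0,"dy": 0,"dz": 0,"rx": -0.17,"ry": 0,"rz": 0},{"dx": 0,"dy": 0,"dz": 0,"rx": -0.17,"ry": 0,"rz": 0},{"dx": 0,"dy": 0,"dz": 0,"rx": -0.17,"ry": 0,"rz": 0},{"dx": 0,"dy": 0,"dz": 0,"rx": 0,"ry": 0,"rz": 0}]'

```text
time_s: 3.45
eef_pos: [0.6112, -0.0338, 0.2314]
eef_rot: [-16.7, 90.0, 154.3]
force: [0.1, -0.1, -0.3]
gripper_width: 0.0852
```

```bash
python3 - <<'E'
from h import *
import pickle
st=env.get_state();im=vision.camera('wrist');cv2.imwrite('pics/w2.png',im);pickle.dump(st,open('st2.pkl','wb'))
print({k:np.round(v,3) for k,v in st.items() if k!='effort'});print(toolaxes(st).round(3),wproj([.611,-.035,.138],st))
E
```

```text
{'time_s': np.float64(3.45), 'q': array([-1.0790e+01,  2.3870e+01,  1.0649e+01,  7.6793e+01,  4.0000e-03,
       -9.1729e+01]), 'qd': array([-0.126,  0.127,  0.237, -0.136, -0.068,  5.595]), 'eef_pos': array([ 0.611, -0.034,  0.231]), 'eef_rot': array([-16.673,  89.986, 154.267]), 'force': array([ 0.067, -0.085, -0.316]), 'torque': array([-0.058, -0.054, -0.003]), 'gripper_width': np.float64(0.085)}
[[-0.    -0.157 -0.988]
 [ 0.    -0.988  0.157]
 [-1.    -0.     0.   ]] [325.35043353 241.46523983]
```

View pics/w2.png

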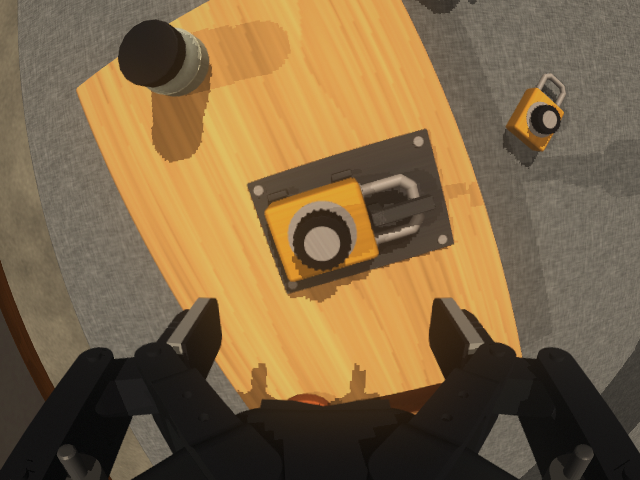

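The wrist view shows the middle lock in its hasp with the dial cap centred at (322,243), and the shackle bend at (410,210) pointing right, toward the robot. I'll cast rays from these to refine.

```bash
python3 - <<'E'
from h import *
import pickle
st=pickle.load(open('st2.pkl','rb'));im=cv2.imread('pics/w2.png')
d=onz('wrist',(322,243),.138,st);print('dial',d.round(4))
g=cv2.GaussianBlur(cv2.cvtColor(im,cv2.COLOR_BGR2GRAY),(5,5),0)
m=(g<70).astype(np.uint8);roi=np.zeros_like(m);cv2.circle(roi,(322,240),34,1,-1);m&=roi
c=max(cv2.findContours(m,0,2)[0],key=cv2.contourArea);(x,y),r=cv2.minEnclosingCircle(c);print(x,y,r)
P=[onz('wrist',(x+r*a,y+r*b),.135,st) for a,b in((1,0),(-1,0),(0,1),(0,-1))];print(np.mean(P,0).round(4),np.linalg.norm(P[0]-P[1]),np.linalg.norm(P[2]-P[3]))
h=cv2.cvtColor(im,cv2.COLOR_BGR2HSV);y=((h[...,0]>14)&(h[...,1]>190)&(h[...,2]>120)).astype(np.uint8);y[:, :255]=0;y[:,390:]=0;y[:165]=0;y[290:]=0
# plate corners / screws
S=[onz('wrist',p,.085,st)[:2] for p in((259,190),(418,142),(443,240),(293,286))]
print(np.round(S,4)); e=S[0]-S[1];f=S[3]-S[2];print([np.degrees(np.arctan2(v[1],v[0])) for v in(e,f)],[np.linalg.norm(v) for v in (e,f)],np.mean(S,0))
print('bend',onz('wrist',(421,212),.1055,st))
a=np.radians(9);print('exp bend',d[:2]-.0705*np.array([np.cos(a),np.sin(a)]))
b=np.array(S).mean(0);print('seat axis offset',d[:2]-b)
E
```

```text
dial [ 0.6134 -0.0343  0.138 ]
322.4482727050781 241.79310607910156 32.210113525390625
[ 0.6132 -0.0339  0.135 ] 0.04337650178010934 0.04530001719084551
[[ 0.6588 -0.0697]
 [ 0.5289 -0.0884]
 [ 0.5158 -0.0051]
 [ 0.6467  0.0152]]
[np.float64(8.192787347786268), np.float64(8.83412577319638)] [np.float64(0.13123137365608467), np.float64(0.13253796623800754)] [ 0.58753497 -0.03699053]
bend [ 0.53756503 -0.03699407  0.1055    ]
exp bend [ 0.54373126 -0.04532734]
seat axis offset [0.02582832 0.00269182]
```

Request:
apply_moves --rows '[{"dx": 0.028,"dy": 0,"dz": -0.0015,"rx": 0,"ry": 0,"rz": 0},{"dx": 0.028,"dy": 0,"dz": 0,"rx": 0,"ry": 0,"rz": 0},{"dx": 0.028,"dy": 0,"dz": 0,"rx": 0,"ry": 0,"rz": 0},{"dx": 0.028,"dy": 0,"dz": 0,"rx": 0,"ry": 0,"rz": 0},{"dx": 0,"dy": 0,"dz": 0,"rx": 0,"ry": 0,"rz": 0}]'

```text
time_s: 4.12
eef_pos: [0.6118, -0.0342, 0.1179]
eef_rot: [-2.2, 89.8, 168.6]
force: [-0.7, 0.7, 1.1]
gripper_width: 0.0853
```

Request:
apply_moves --rows '[{"dx": 0,"dy": 0,"dz": 0,"rx": 0,"ry": 0,"rz": 0},{"dx": 0,"dy": 0,"dz": 0,"rx": 0,"ry": 0,"rz": 0},{"dx": 0,"dy": 0,"dz": 0,"rx": 0,"ry": 0,"rz": 0},{"dx": 0,"dy": 0,"dz": 0,"rx": 0,"ry": 0,"rz": 0},{"dx": 0,"dy": 0,"dz": 0,"rx": 0,"ry": 0,"rz": 0},{"dx": 0,"dy": 0,"dz": 0,"rx": 0,"ry": 0,"rz": 0}]' --jaw 1 --force 30

```text
time_s: 4.88
eef_pos: [0.6133, -0.0347, 0.1204]
eef_rot: [177.4, 89.9, -11.6]
force: [-3.4, 0.5, 8.9]
gripper_width: 0.0366
```

```bash
python3 - <<'E'
from h import *
st=env.get_state();im=vision.camera('wrist');cv2.imwrite('pics/w3.png',im);cv2.imwrite('pics/t3.png',vision.camera('top'))
print({k:np.round(v,3) for k,v in st.items() if k!='effort'});print(toolaxes(st).round(3))
E
```

```text
{'time_s': np.float64(4.875), 'q': array([-1.0831e+01,  2.6590e+01, -2.3280e+00,  6.1009e+01, -1.0000e-03,
       -9.1784e+01]), 'qd': array([ 0.033,  0.012,  0.019,  0.052,  0.052, -0.007]), 'eef_pos': array([ 0.613, -0.035,  0.12 ]), 'eef_rot': array([177.418,  89.928, -11.629]), 'force': array([-3.392,  0.505,  8.865]), 'torque': array([0.128, 0.656, 0.057]), 'gripper_width': np.float64(0.037)}
[[ 0.001 -0.157 -0.988]
 [-0.    -0.988  0.157]
 [-1.     0.    -0.001]]
```

View pics/w3.png

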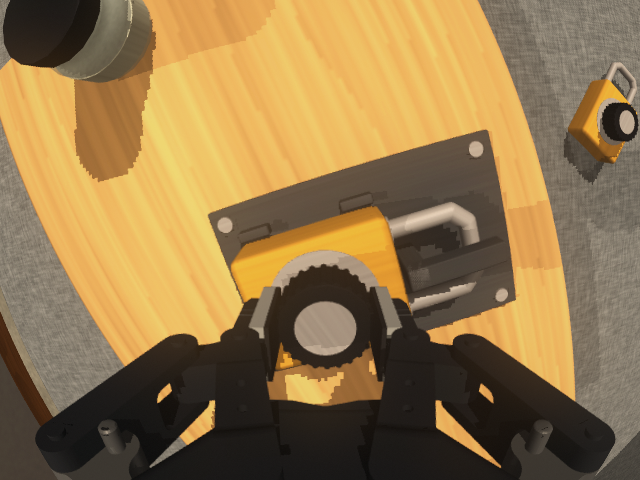

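The dial sits between both pads (centre ~ (325,327)), with the shackle bend at (470,235) as the closed baseline. I'll ease up 2 mm, turn one click, and read the shackle from a brightness profile cast onto the bar's plane.

```bash
cat >> h.py <<'E'
def shackle(n='wrist'):
    st=env.get_state();im=cv2.cvtColor(vision.camera(n),cv2.COLOR_BGR2GRAY)
    a=np.radians(8.7);u=np.array([np.cos(a),np.sin(a)]);v=np.array([-u[1],u[0]]);o=np.array([.6125,-.0345])
    out={}
    for y in(-11,11):
        X=np.arange(56,108,2);px=[wproj([*(o-u*x/1e3+v*y/1e3),.1055],st) for x in X]
        out[y]=[(int(im[int(p[1]),int(p[0])]) if 0<=p[0]<640 and 0<=p[1]<480 else -1) for p in px]
    print('x56..',out); 
    print('t',st['time_s'],'pos',st['eef_pos'].round(4),'F',st['force'].round(1),'T',st['torque'].round(2),'w',round(st['gripper_width'],4),'q6',st['q'][5].round(1),'rot',np.degrees(np.arctan2(*toolaxes(st)[1::-1,2])).round(1))
E
python3 -c "from h import *;shackle()"
```

```text
x56.. {-11: [44, 44, 44, 43, 67, 68, 63, 135, 174, 170, 105, 68, 69, 69, 70, 71, 72, 73, 180, 167, 173, 174, 168, 174, 175, 178], 11: [68, 68, 68, 68, 69, 68, 69, 69, 70, 70, 69, 70, 70, 71, 72, 72, 73, 72, 176, 180, 169, 171, 174, 170, 169, 171]}
t 4.975 pos [ 0.6134 -0.0347  0.1204] F [-3.1 -0.1  7.7] T [ 0.1   0.62 -0.01] w 0.0367 q6 -91.8 rot 171.0
```

Request:
apply_moves --rows '[{"dx": -0.002,"dy": 0,"dz": 0,"rx": 0,"ry": 0,"rz": 0},{"dx": 0,"dy": 0,"dz": 0,"rx": 0.175,"ry": 0,"rz": 0},{"dx": 0,"dy": 0,"dz": 0,"rx": 0.175,"ry": 0,"rz": 0},{"dx": 0,"dy": 0,"dz": 0,"rx": 0.175,"ry": 0,"rz": 0},{"dx": 0,"dy": 0,"dz": 0,"rx": 0,"ry": 0,"rz": 0},{"dx": 0,"dy": 0,"dz": 0,"rx": 0,"ry": 0,"rz": 0}]'

```text
time_s: 5.78
eef_pos: [0.6131, -0.0347, 0.1212]
eef_rot: [25.1, 90.0, 166.2]
force: [0.8, -0.8, -4.3]
gripper_width: 0.0366
```

```bash
python3 -c "from h import *;shackle()"
```

```text
x56.. {-11: [42, 43, 42, 43, 66, 68, 68, 119, 160, 161, 94, 69, 71, 70, 71, 72, 73, 74, 75, 75, 186, 173, 177, 178, 174, 176], 11: [42, 47, 44, 43, 42, 47, 54, 58, 62, 64, 61, 57, 59, 60, 60, 72, 73, 72, 74, 74, 180, 185, 173, 177, 179, 174]}
t 5.775 pos [ 0.6131 -0.0347  0.1212] F [ 0.8 -0.8 -4.3] T [-0.05 -0.03  0.02] w 0.0366 q6 -61.9 rot 141.1
```

Baseline: the bar is seen at x≈70–76 mm. After the first click it is unchanged, so it's still locked. On to the next clicks.

Request:
apply_moves --rows '[{"dx": 0,"dy": 0,"dz": 0,"rx": 0.175,"ry": 0,"rz": 0},{"dx": 0,"dy": 0,"dz": 0,"rx": 0.175,"ry": 0,"rz": 0},{"dx": 0,"dy": 0,"dz": 0,"rx": 0.175,"ry": 0,"rz": 0},{"dx": 0,"dy": 0,"dz": 0,"rx": 0,"ry": 0,"rz": 0},{"dx": 0,"dy": 0,"dz": 0,"rx": 0,"ry": 0,"rz": 0}]'

```text
time_s: 6.45
eef_pos: [0.6131, -0.0347, 0.1213]
eef_rot: [92.8, 90.0, -156.1]
force: [-0.5, -0.9, -4.4]
gripper_width: 0.0367
```

```bash
python3 -c "from h import *;shackle()"
```

```text
x56.. {-11: [68, 45, 44, 46, 58, 71, 82, 134, 173, 166, 94, 74, 76, 76, 76, 77, 79, 79, 80, 82, 82, 189, 177, 183, 182, 177], 11: [71, 71, 71, 43, 43, 58, 93, 111, 111, 92, 84, 83, 73, 74, 75, 76, 77, 78, 79, 90, 87, 184, 206, 177, 182, 181]}
t 6.45 pos [ 0.6131 -0.0347  0.1213] F [-0.5 -0.9 -4.4] T [ 0.05 -0.06 -0.02] w 0.0367 q6 -31.9 rot 111.1
```

Request:
apply_moves --rows '[{"dx": 0,"dy": 0,"dz": 0,"rx": 0.175,"ry": 0,"rz": 0},{"dx": 0,"dy": 0,"dz": 0,"rx": 0.175,"ry": 0,"rz": 0},{"dx": 0,"dy": 0,"dz": 0,"rx": 0.175,"ry": 0,"rz": 0},{"dx": 0,"dy": 0,"dz": 0,"rx": 0,"ry": 0,"rz": 0},{"dx": 0,"dy": 0,"dz": 0,"rx": 0,"ry": 0,"rz": 0}]'

```text
time_s: 7.12
eef_pos: [0.6126, -0.0344, 0.1213]
eef_rot: [66.9, 89.9, 147.9]
force: [-4.5, 3.8, -2.2]
gripper_width: 0.037
```

```bash
python3 -c "from h import *;shackle()"
```

```text
x56.. {-11: [79, 80, 79, 81, 80, 80, 81, 81, 81, 74, 125, 165, 183, 163, 86, 86, 87, 88, 89, 90, 89, 185, 186, 190, 186, 185], 11: [78, 77, 78, 78, 78, 79, 48, 48, 52, 100, 111, 121, 117, 156, 84, 83, 85, 85, 88, 89, 86, 194, 189, 186, 192, 189]}
t 7.125 pos [ 0.6126 -0.0344  0.1213] F [-4.5  3.8 -2.2] T [ 0.69  0.9  -0.35] w 0.037 q6 -1.9 rot 81.1
```

The bar jumped about 8 mm (from 70–76 to 77–82) and the torque rose to -0.35 Nm, so the dial is in the open notch. Next I'll release, rise, turn the jaw to the lock's y axis, and look.

Request:
apply_moves --rows '[{"dx": 0,"dy": 0,"dz": 0,"rx": 0,"ry": 0,"rz": 0},{"dx": 0,"dy": 0,"dz": 0,"rx": 0,"ry": 0,"rz": 0},{"dx": 0,"dy": 0,"dz": 0,"rx": 0,"ry": 0,"rz": 0},{"dx": 0,"dy": 0,"dz": 0,"rx": 0,"ry": 0,"rz": 0},{"dx": -0.025,"dy": 0,"dz": 0,"rx": 0,"ry": 0,"rz": 0},{"dx": -0.03,"dy": 0,"dz": 0,"rx": 0,"ry": 0,"rz": 0},{"dx": 0,"dy": 0.03,"dz": 0,"rx": -0.154,"ry": 0,"rz": 0},{"dx": 0,"dy": 0.028,"dz": 0,"rx": -0.154,"ry": 0,"rz": 0},{"dx": 0,"dy": 0,"dz": 0,"rx": 0,"ry": 0,"rz": 0},{"dx": 0,"dy": 0,"dz": 0,"rx": 0,"ry": 0,"rz": 0}]' --jaw -1

```text
time_s: 8.43
eef_pos: [0.5562, -0.0297, 0.1765]
eef_rot: [-108.2, 90.0, -9.9]
force: [-0.9, -0.4, 0.6]
gripper_width: 0.0856
```

```bash
python3 - <<'E'
from h import *
import pickle
shackle()
st=env.get_state();im=vision.camera('wrist');cv2.imwrite('pics/w4.png',im);pickle.dump(st,open('st4.pkl','wb'))
E
```

```text
x56.. {-11: [50, 51, 64, 65, 64, 48, 42, 54, 53, 54, 66, 157, 171, 163, 127, 67, 73, 77, 78, 70, 70, 71, 72, 71, 171, 157], 11: [62, 63, 62, 62, 63, 63, 63, 64, 63, 64, 88, 98, 100, 155, 133, 80, 69, 68, 69, 69, 70, 71, 72, 70, 164, 172]}
t 8.425 pos [ 0.5562 -0.0297  0.1765] F [-0.9 -0.4  0.6] T [-0.05 -0.02  0.01] w 0.0856 q6 -19.7 rot 98.3
```

View pics/w4.png

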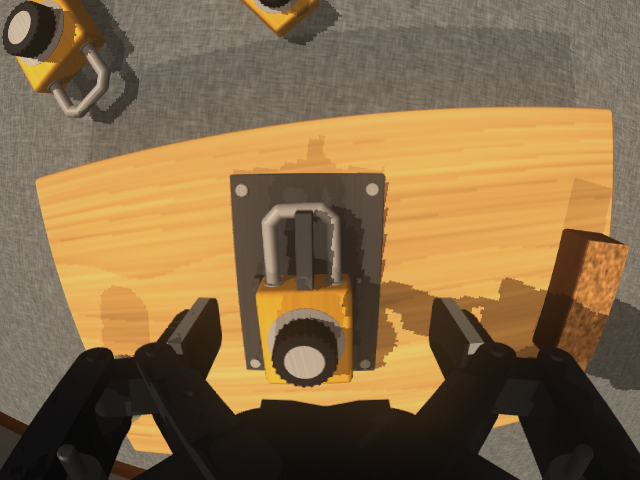

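The shackle is sprung (bar at x≈78–84 mm). The legs are seen at (267,250) and (338,250), with the keeper between them. The TCP is still about 13 mm off sideways, so I'll measure the leg midpoint.

```bash
python3 - <<'E'
from h import *
import pickle
st=pickle.load(open('st4.pkl','rb'))
A,B=[onz('wrist',p,.101,st) for p in((268,250),(337,250))];M=(A+B)/2
a=np.radians(8.7);u=np.array([np.cos(a),np.sin(a)]);v=np.array([-u[1],u[0]]);o=np.array([.6125,-.0345])
print(A,B,np.linalg.norm(A-B),'lock xy of mid',(M[:2]-o)@u,(M[:2]-o)@v)
R=toolaxes(st)
tgt=o-.058*u+v*((M[:2]-o)@v); print(tgt,'tool move',R.T@(np.array([*tgt,.089])-st['eef_pos']))
E
```

```text
[ 0.56135797 -0.06547413  0.101     ] [ 0.55510067 -0.0230758   0.101     ] 0.042857585800004476 lock xy of mid -0.05512480506126193 -0.0014534656975104792
[ 0.55538721 -0.04470987] tool move [ 0.08728909  0.00311773 -0.01465937]
```

Request:
apply_moves --rows '[{"dx": 0.0,"dy": 0.003,"dz": -0.0145,"rx": 0,"ry": 0,"rz": 0},{"dx": 0.029,"dy": 0,"dz": 0,"rx": 0,"ry": 0,"rz": 0},{"dx": 0.029,"dy": 0,"dz": 0,"rx": 0,"ry": 0,"rz": 0},{"dx": 0.029,"dy": 0,"dz": 0,"rx": 0,"ry": 0,"rz": 0},{"dx": 0,"dy": 0,"dz": 0,"rx": 0,"ry": 0,"rz": 0},{"dx": 0,"dy": 0,"dz": 0,"rx": 0,"ry": 0,"rz": 0}]'

```text
time_s: 9.28
eef_pos: [0.5552, -0.0449, 0.0902]
eef_rot: [-118.0, 90.0, -19.6]
force: [0.5, -0.3, -0.0]
gripper_width: 0.0854
```

Request:
apply_moves --rows '[{"dx": 0,"dy": 0,"dz": 0,"rx": 0,"ry": 0,"rz": 0},{"dx": 0,"dy": 0,"dz": 0,"rx": 0,"ry": 0,"rz": 0},{"dx": 0,"dy": 0,"dz": 0,"rx": 0,"ry": 0,"rz": 0},{"dx": 0,"dy": 0,"dz": 0,"rx": 0,"ry": 0,"rz": 0},{"dx": 0,"dy": 0,"dz": 0,"rx": 0,"ry": 0,"rz": 0}]' --jaw 1 --force 30

```text
time_s: 9.9
eef_pos: [0.555, -0.0444, 0.0901]
eef_rot: [-106.7, 89.9, -8.3]
force: [-1.8, 0.5, 7.1]
gripper_width: 0.0466
```

Gripped at 46.6 mm, which fits the 48 mm over the legs. Now I'll pull 16 mm along lock -x (tool +y).

Request:
apply_moves --rows '[{"dx": 0,"dy": 0.004,"dz": 0,"rx": 0,"ry": 0,"rz": 0},{"dx": 0,"dy": 0.004,"dz": 0,"rx": 0,"ry": 0,"rz": 0},{"dx": 0,"dy": 0.004,"dz": 0,"rx": 0,"ry": 0,"rz": 0},{"dx": 0,"dy": 0.004,"dz": 0,"rx": 0,"ry": 0,"rz": 0},{"dx": 0,"dy": 0,"dz": 0,"rx": 0,"ry": 0,"rz": 0},{"dx": 0,"dy": 0,"dz": 0,"rx": 0,"ry": 0,"rz": 0}]'

```text
time_s: 10.65
eef_pos: [0.5391, -0.0469, 0.0896]
eef_rot: [-110.8, 89.9, -12.5]
force: [3.1, -2.1, 5.8]
gripper_width: 0.0468
```

```bash
python3 -c "from h import *;shackle()"
```

```text
x56.. {-11: [67, 66, 37, 38, 38, 51, 63, 40, 41, 41, 42, 49, 53, 55, 46, 56, 57, 58, 59, 149, 203, 195, 168, 129, 93, 94], 11: [37, 37, 37, 38, 39, 38, 40, 40, 41, 41, 42, 43, 47, 72, 72, 83, 84, 85, 147, 196, 201, 179, 162, 130, 86, 93]}
t 10.65 pos [ 0.5391 -0.0469  0.0896] F [ 3.1 -2.1  5.8] T [ 0.05 -0.75 -0.13] w 0.0468 q6 -22.0 rot 98.4
```

The bar is now at ≈96 mm, which is 70.5 + 26, so the shackle is fully out. I'll release, rise, and go over the body.

Request:
apply_moves --rows '[{"dx": 0,"dy": 0,"dz": 0,"rx": 0,"ry": 0,"rz": 0},{"dx": 0,"dy": 0,"dz": 0,"rx": 0,"ry": 0,"rz": 0},{"dx": 0,"dy": 0,"dz": 0,"rx": 0,"ry": 0,"rz": 0},{"dx": 0,"dy": 0,"dz": 0,"rx": 0,"ry": 0,"rz": 0},{"dx": -0.03,"dy": 0,"dz": 0,"rx": 0,"ry": 0,"rz": 0},{"dx": -0.03,"dy": 0,"dz": 0,"rx": 0,"ry": 0,"rz": 0},{"dx": -0.03,"dy": 0,"dz": 0,"rx": 0,"ry": 0,"rz": 0},{"dx": 0,"dy": -0.036,"dz": 0,"rx": 0,"ry": 0,"rz": 0},{"dx": 0,"dy": -0.035,"dz": 0,"rx": 0,"ry": 0,"rz": 0},{"dx": 0,"dy": 0,"dz": 0,"rx": 0,"ry": 0,"rz": 0},{"dx": 0,"dy": 0,"dz": 0,"rx": 0,"ry": 0,"rz": 0}]' --jaw -1

```text
time_s: 12.08
eef_pos: [0.6085, -0.0363, 0.179]
eef_rot: [75.7, 89.9, 174.1]
force: [-0.4, 0.3, -0.2]
gripper_width: 0.0852
```

```bash
python3 - <<'E'
from h import *
shackle()
st=env.get_state();im=vision.camera('wrist');cv2.imwrite('pics/w5.png',im)
R=toolaxes(st);print('move',R.T@(np.array([.6097,-.0365,.092])-st['eef_pos']))
E
```

```text
x56.. {-11: [41, 40, 57, 57, 40, 40, 46, 47, 46, 47, 48, 49, 49, 49, 50, 72, 74, 75, 90, 149, 165, 142, 141, 160, 169, 152], 11: [57, 58, 58, 59, 59, 59, 58, 60, 60, 61, 69, 68, 63, 65, 71, 49, 51, 115, 151, 158, 164, 140, 127, 165, 163, 156]}
t 12.075 pos [ 0.6085 -0.0363  0.179 ] F [-0.4  0.3 -0.2] T [0.02 0.02 0.03] w 0.0852 q6 -19.5 rot 98.4
move [ 0.08721534 -0.00143395 -0.00030964]
```

View pics/w5.png

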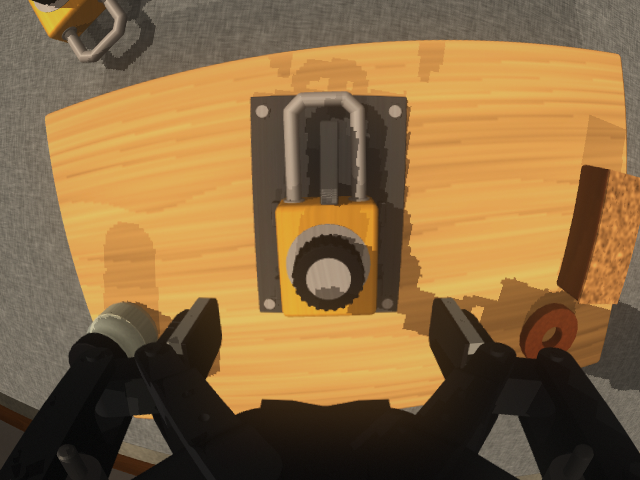

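The shackle is fully out past the keeper nose (bend at (325,100)). The body is centred under the jaws at x≈327. I'll descend and grip the sides.

Request:
apply_moves --rows '[{"dx": 0.029,"dy": -0.001,"dz": 0,"rx": 0,"ry": 0,"rz": 0},{"dx": 0.029,"dy": 0,"dz": 0,"rx": 0,"ry": 0,"rz": 0},{"dx": 0.028,"dy": 0,"dz": 0,"rx": 0,"ry": 0,"rz": 0},{"dx": 0,"dy": 0,"dz": 0,"rx": 0,"ry": 0,"rz": 0},{"dx": 0,"dy": 0,"dz": 0,"rx": 0,"ry": 0,"rz": 0}]'

```text
time_s: 12.8
eef_pos: [0.6103, -0.0364, 0.0946]
eef_rot: [-110.7, 89.9, -12.3]
force: [1.1, 0.3, 0.3]
gripper_width: 0.0853
```

Request:
apply_moves --rows '[{"dx": 0,"dy": 0,"dz": 0,"rx": 0,"ry": 0,"rz": 0},{"dx": 0,"dy": 0,"dz": 0,"rx": 0,"ry": 0,"rz": 0},{"dx": 0,"dy": 0,"dz": 0,"rx": 0,"ry": 0,"rz": 0},{"dx": 0,"dy": 0,"dz": 0,"rx": 0,"ry": 0,"rz": 0},{"dx": 0,"dy": 0,"dz": 0,"rx": 0,"ry": 0,"rz": 0}]' --jaw 1 --force 70

```text
time_s: 13.42
eef_pos: [0.6108, -0.0353, 0.0949]
eef_rot: [-63.5, 89.8, 34.9]
force: [-2.0, 7.0, 11.4]
gripper_width: 0.0584
```

Gripped at 58 mm. Lifting straight up 150 mm, slowly at first.

Request:
apply_moves --rows '[{"dx": -0.005,"dy": 0,"dz": 0,"rx": 0,"ry": 0,"rz": 0},{"dx": -0.01,"dy": 0,"dz": 0,"rx": 0,"ry": 0,"rz": 0},{"dx": -0.015,"dy": 0,"dz": 0,"rx": 0,"ry": 0,"rz": 0},{"dx": -0.015,"dy": 0,"dz": 0,"rx": 0,"ry": 0,"rz": 0},{"dx": -0.02,"dy": 0,"dz": 0,"rx": 0,"ry": 0,"rz": 0},{"dx": -0.02,"dy": 0,"dz": 0,"rx": 0,"ry": 0,"rz": 0},{"dx": -0.02,"dy": 0,"dz": 0,"rx": 0,"ry": 0,"rz": 0},{"dx": -0.02,"dy": 0,"dz": 0,"rx": 0,"ry": 0,"rz": 0},{"dx": -0.015,"dy": 0,"dz": 0,"rx": 0,"ry": 0,"rz": 0},{"dx": -0.01,"dy": 0,"dz": 0,"rx": 0,"ry": 0,"rz": 0},{"dx": 0,"dy": 0,"dz": 0,"rx": 0,"ry": 0,"rz": 0},{"dx": 0,"dy": 0,"dz": 0,"rx": 0,"ry": 0,"rz": 0},{"dx": 0,"dy": 0,"dz": 0,"rx": 0,"ry": 0,"rz": 0},{"dx": 0,"dy": 0,"dz": 0,"rx": 0,"ry": 0,"rz": 0}]'

```text
time_s: 15.18
eef_pos: [0.61, -0.0362, 0.2429]
eef_rot: [71.8, 90.0, 170.2]
force: [0.4, -0.8, -5.1]
gripper_width: 0.0583
```

```bash
python3 - <<'E'
from h import *
st=env.get_state();print({k:np.round(v,3) for k,v in st.items() if k!='effort'})
a=vision.camera('wrist');b=vision.camera('scene')[180:420,190:470]
b=cv2.resize(b,(560,480));cv2.imwrite('pics/f.png',cv2.resize(np.hstack([a,b]),(800,320)))
E
```

```text
{'time_s': np.float64(15.175), 'q': array([-1.1034e+01,  2.3675e+01,  1.2114e+01,  7.8471e+01, -1.0000e-03,
       -1.9409e+01]), 'qd': array([-0.036, -0.043,  0.25 , -0.075, -0.082,  0.038]), 'eef_pos': array([ 0.61 , -0.036,  0.243]), 'eef_rot': array([ 71.835,  89.969, 170.211]), 'force': array([ 0.407, -0.752, -5.077]), 'torque': array([-0.009, -0.043,  0.017]), 'gripper_width': np.float64(0.058)}
```

View pics/f.png

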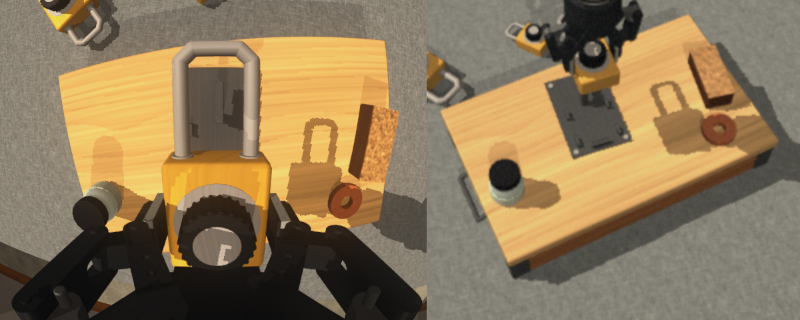

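The picture shows the lock held level with the dial up, the shackle out, the hasp clear below, and the bystanders in place. The load of 5.1 N fits the lock's weight, and it was lifted about 148 mm. Handing in.

```bash
python3 -c "
from rig import env
print(env.hand_in())"
```

```text
the job is handed in; nothing more can be done
None
```

I opened the middle-sized padlock, pulled its shackle fully out, and lifted it off the hasp. I handed the job in at about 15 s; no verdict comes back.

- **Dial:** I turned it clockwise three clicks of 30°. On the third the shackle sprang out to about 11 mm, and the twisting torque rose to 0.35 N m.
- **Shackle:** I gripped both legs and pulled. The cross bar then measured about 96 mm from the lock's centre, which is about 26 mm out, at its stop.
- **Lift:** I gripped the body at its sides with 70 N and raised it about 148 mm. The arm was at rest at the end, and the force reading of 5.1 N matches the lock's weight alone.
- **Last picture:** The lock is level with the dial up, the shackle is open and clear of the hasp and chest, and the block, ring and jar appear where they were. I judged the bystanders by eye and did not measure them.

My first move calls were refused until every row listed all six values; nothing moved in those calls. No other check failed or disagreed.

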